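# Index the bench magnifier over the open control unit

## Task

The magnifier stands locked over the closed control unit in the middle; move it one hole sideways so that its lens is over the opened unit with the bare green circuit board. Hook a fingertip inside the red ring and lift it to draw the spring pin, swing the magnifier arm to the next hole on that side, and let the pin spring fully home there before you back away. Only lift and push the ring gently from its inside, do not pinch it or bear on its outer edge, and leave the control units and everything else on the bench where they are.

Things in the scene. Friction and masses are not known exactly. Their poses are not given: they have to be found in the camera images.
- stand: Fixed stand: grey base, post, and level aluminium index plate (10 mm thick, top 80 mm above the bench) with five 13 mm holes on an arc of radius 140 mm about the post, 0.5 rad apart. Origin on the post's vertical axis (the pivot) at bench level; x points level from the pivot to the middle hole, y to its left, z up.
- magnifier (a joint): Angle of the black magnifier arm about the pivot, rad, anticlockwise from above; 0 = pin in the middle hole, arm along the stand's x. Holes at -1, -0.5, 0, 0.5, 1. The arm is a bar 28 mm wide, top 98 mm above the bench (hub at the pivot up to 118 mm). With the pin up it turns with slight friction (1 N at the ring) and stays where left.
- pin (a joint): Lift of the spring pin relative to the arm, m: 0 = home in a hole, 0.010 = its tip just clears the plate (between holes it rests there), 0.018 = upper stop. Spring 5 N at 0, 8 N at the stop. The round-ended 10 mm pin, on the arm 140 mm from the pivot, has 1.5 mm play in a hole and drops in if let down within 3 mm of its centre.
- ring (a point): Centre of the opening of the red pull ring, rigid on the pin, 160 mm above the bench (pin home), 156 mm from the pivot. Rounded rectangle, opening 58 mm wide (level, across the arm) by 36 mm. From its bottom bar on the pin axis it slopes up and away from the pivot, 40 degrees above level, so a finger tilted 40 degrees from plumb, pointing down and away from the pivot, goes squarely through. x along the arm outward, z up.
- ring_bar (a point): Middle of the inner face of the ring's upper cross bar, 18 mm up the slope from the ring's centre: what the finger bears against when it lifts. Room for a tip to stand up to 30 mm through the ring; put well through (about 25 mm) and brought up the slope against this bar before it is lifted straight up, it does not slip out.
- rim: Outer edge (top and sides, not the inner face) of the red ring's band, which is 7 mm thick and 12 mm broad outward from the opening. Not to be squeezed or leaned on. Origin on the pin axis at bench level when the pin is home. Under the ring, the pin's collar and its housing on the arm (26 mm across) reach up to 139 mm above the bench.
- lens (a point): Centre of the magnifier's round lens at the arm's end, 250 mm from the pivot, 97 mm above the bench. Its black rim is 112 mm across, so it begins 194 mm from the pivot; its top is 108 mm above the bench.
- board (a point): Centre of the bare green circuit board in the opened control unit (silver housing 122 x 96 mm, 25 mm high, two black connectors towards the robot); loose, 0.45 kg, on the bench one hole to the left or one hole to the right of the middle, its centre within about 20 mm (in plan) of where the lens centre comes at that hole.
- green_unit: The opened control unit with the green board, see board; origin at the centre of its underside.
- finned_unit: Closed silver control unit with cooling fins, same size, loose, on the other side of the middle one; origin at the centre of its underside.
- flat_unit: Closed silver control unit with a flat grey cover and paper label, same size, loose, in the middle, under the lens at the start; origin at the centre of its underside.
- screwdriver: Loose screwdriver lying on the bench, a bystander.
- screw_dish: Loose steel dish, 70 mm across, 30 mm high, a bystander.
- cleaner_can: Loose blue spray can, 56 mm across, 150 mm high, a bystander.
- programmer: Loose black and orange interface box, 110 x 75 x 28 mm, a bystander.
- loupe: Loose black eye loupe, 42 mm across, 28 mm high, a bystander.

How it is judged:
By the outcome, as a careful person would: the job done as asked, in the order asked, and still so for the second after the job is handed in, with the robot touching nothing.
It also fails if it takes over 45 s, if anything falls off the work surface, if the arm or the gripper's body presses on something with over 40 N, if the wrist force passes 120 N, or if a joint passes its speed limit or range.

## Robot

A 7-joint arm with a two-finger parallel gripper is mounted at the origin on the work surface. World frame = base frame: x ahead of the robot, y to its left, z up, the work surface at z = 0. Lengths are in mm, angles in rad, forces in N, time in s.
With the tool pointing down it reaches from about 425 to 1025 mm from the base axis. Payload 9.4 kg.
Tool frame: the origin (TCP) lies midway between the tips of the shut fingers; the grasp point (between the pads) lies 19 mm behind it; z points along the fingers, y is the line along which they close (so a half turn about z gives the same grasp; the last joint's range is limited). The gripper opens to 93 mm and grips with 3 to 60 N. Pads are 15 mm wide; open, the fingers measure 128 mm over their backs; the gripper's body (75 mm by 188 mm) begins 65 mm behind the grasp point.
Start: joints at [-1.319, 0.599, -0.003, 1.599, 0.002, 0.943, -0.08], TCP at [234.114, 686.159, 178.718] pointing down, gripper open.
Joint ranges: [-2.57, 2.57], [-0.35, 1.97], [-1.29, 1.29], [0.11, 2.56], [-1.05, 4.19], [0.11, 1.86], [-2.63, 2.63]. Speed limits (rad/s): [2.22, 2.22, 3.01, 3.01, 3.14, 3.14, 3.14].

## Interface

Orientations are given as a rotation vector (axis times angle).
In Python, from rig import * gives the robot as it stands.
- The arm moves only by the tool move_arm, never from a script. Its argument "plan" is a list of rows, each an object of numbers: "claw": the gripper's target within -1 to 1 (fully open at 1, half-way at 0, shut at -1); "x", "y", "z": the shift along the tool's x, y, z in cm; "rx", "ry", "rz": the turn, a rotation vector about the tool's x, y, z in rad. A call has 1 to 12 rows; each row is the pose to reach, as a shift and turn from the pose commanded when the call began, along the tool's axes at that moment; what a row does not reach only later rows make up. A row lasts 1/8 s, in which the tool goes at most 62.5 mm and 10.7 degrees, less where a joint would pass 70% of its speed; a pose out of reach is approached as far as the arm can. A call with a gripper value outside its range is refused whole. The fingers move at their own pace and stop on an object; "force" is the grip in N (left out, the last holds). Time passes only in rows, so rows that repeat a pose let the fingers close. It gives the time, the measured TCP pose, the force, the opening and the grip force at its end, in the units of the state.
- sense(): the state, without advancing time (a new reading comes with each control period).
- snapshot(name): name is "scene" or "top"; returns a dict with "image" (480x640x3 uint8, red, green, blue), "fovy" (degrees; the focal length in pixels is half the picture's height over the tangent of half this angle, whatever the lens; pixels are square), "cx", "cy" (the principal point, pixels), "view" (4x4, takes a point from world to camera coordinates). Camera axes: x right, y down, z forward; pixel columns grow to the right and rows downward; lengths in mm; the calibration is good to about 2 mm. A picture is of the moment at which its call begins. There is no depth.
- job_done(): hands the job in; it is judged then, once.
The state is a dict: "t": time; "joint_positions": joint angles; "qvel": joint speeds; "joint_efforts": joint torques, N m; "tcp_pos": TCP position; "tool_rot": TCP orientation; "force": force on the tool from outside, world axes, zero at the start; "torque": the same for the moment, N m; "gripper_width": opening from 0.0 (shut) to 1.0 (fully open); "finger_force": force on a finger pad.
Only numpy, scipy, OpenCV 4.12 (cv2) and the standard library are available. Lean on these libraries where they do the work, as an engineer would, in place of code of your own. Each camera call takes 0.05 s, during which the arm holds its last target. There are 200 camera calls.

## Working session

There is one attempt and no reset: what is moved stays moved. The work goes in short steps, Python scripts to look and compute and a tool call to move; the robot and the scene stay as the last step left them, time stands still between calls to the robot, and variables do not carry over. Pictures are saved under pics/ and viewed, at most 10 in all, crops included, and the job is handed in when it is done.

Besides the shell and the picture viewer there is one more tool, called after ">>>" in YAML: its name, and indented under it one key for each argument. move_arm: Moves the arm, as the interface text tells. Its arguments: {"type":"object","properties":{"plan":{"type":"array"},"force":{"type":"number"}},"required":["plan"]}

```bash
mkdir -p pics; cat > h.py <<'E'
from rig import *
import numpy as np, cv2
from scipy.spatial.transform import Rotation as R
def ray(s,u,v):
    f=240/np.tan(np.radians(s["fovy"])/2); V=np.array(s["view"])
    d=V[:3,:3].T@np.array([(u-s["cx"])/f,(v-s["cy"])/f,1]); c=-V[:3,:3].T@V[:3,3]
    return c,d
def onz(s,u,v,z):
    c,d=ray(s,u,v); return c+d*(z-c[2])/d[2]
def proj(s,p):
    f=240/np.tan(np.radians(s["fovy"])/2); V=np.array(s["view"]); q=V[:3,:3]@np.array(p)+V[:3,3]
    return s["cx"]+f*q[0]/q[2], s["cy"]+f*q[1]/q[2]
E
python3 - <<'E'
from h import *
for n in("scene","top"):
    s=snapshot(n); im=s["image"]; cv2.imwrite(f"pics/{n}0.png",im[:,:,::-1])
    hsv=cv2.cvtColor(im,cv2.COLOR_RGB2HSV)
    red=cv2.inRange(hsv,(0,150,80),(6,255,255))|cv2.inRange(hsv,(174,150,80),(180,255,255))
    k,l,st,c=cv2.connectedComponentsWithStats(red); print(n,s["fovy"],[ (st[i].tolist(),c[i].round(1).tolist()) for i in range(1,k) if st[i][4]>30])
    print(np.array(s["view"]).round(2).tolist(), s["cx"],s["cy"])
x=sense();print(x["t"],x["tcp_pos"],x["tool_rot"],x["force"],x["gripper_width"])
E
```

```text
scene 50.891310453190826 [([374, 4, 62, 42, 1098], [401.4, 22.0]), ([176, 107, 7, 8, 43], [179.1, 110.3]), ([279, 138, 26, 21, 213], [291.9, 147.7]), ([164, 142, 9, 9, 62], [167.9, 146.0]), ([140, 178, 5, 17, 41], [142.2, 186.6]), ([272, 251, 34, 25, 162], [289.6, 265.5]), ([271, 390, 14, 20, 96], [277.6, 399.0])]
[[-0.88, 0.48, -0.01, 466.4], [0.36, 0.65, -0.67, -119.79], [-0.32, -0.6, -0.74, 1410.51], [0.0, 0.0, 0.0, 1.0]] 320.74558932098347 228.17272015568523
top 50.294039922097774 [([446, 112, 14, 7, 60], [452.4, 115.4]), ([193, 142, 19, 10, 143], [202.2, 146.8]), ([511, 153, 11, 9, 66], [516.1, 156.8]), ([97, 154, 22, 10, 153], [107.1, 158.7]), ([261, 169, 34, 22, 226], [277.2, 177.2]), ([573, 182, 11, 9, 72], [577.8, 186.1]), ([457, 261, 23, 37, 333], [467.9, 279.7])]
[[-0.02, -1.0, -0.01, 8.31], [-0.99, 0.03, -0.16, 550.26], [0.16, 0.01, -0.99, 1319.89], [0.0, 0.0, 0.0, 1.0]] 318.7115267606813 232.6673736841779
0.1 [233.98520457 685.68809825 177.9666372 ] [-5.14025333e-01 -3.09919058e+00  2.15013587e-03] [-0.37576621  0.16620654 -0.03685157] 1.0017958910147733
```

View pics/scene0.png

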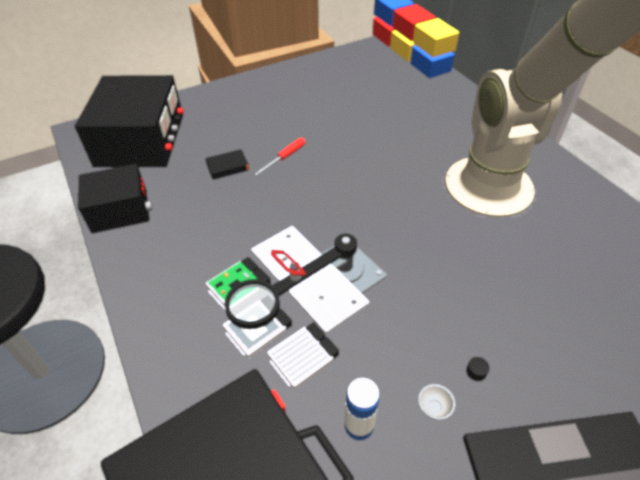

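View pics/top0.png

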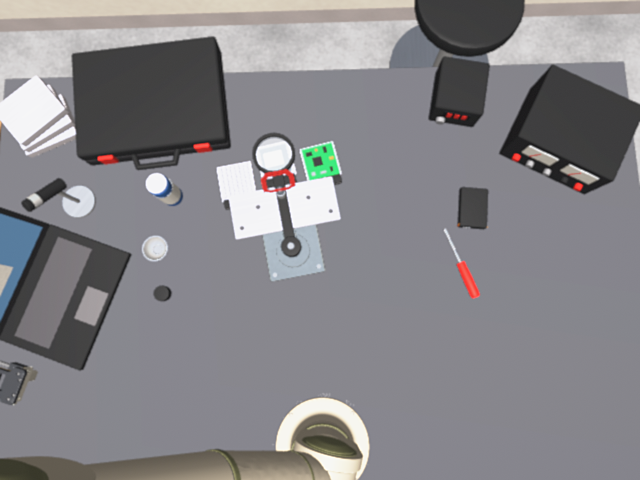

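The board is on the right of the stand as the robot sees it, so the target hole is -0.5. The hub is at top-image (291,246), the lens at (273,154), the red ring at (277,178) and the board at (321,161). Next I measure these accurately.

```bash
python3 - <<'E'
from h import *
S={n:snapshot(n) for n in("scene","top")}
t=S["top"]
def redmask(s):
    h=cv2.cvtColor(s["image"],cv2.COLOR_RGB2HSV); return cv2.inRange(h,(0,120,60),(8,255,255))|cv2.inRange(h,(172,120,60),(180,255,255))
g=cv2.cvtColor(t["image"],cv2.COLOR_RGB2GRAY)
dark=(g<60).astype(np.uint8)*255
# hub
w=np.zeros_like(dark); w[235:260,278:304]=dark[235:260,278:304]
w=cv2.morphologyEx(w,cv2.MORPH_OPEN,cv2.getStructuringElement(cv2.MORPH_ELLIPSE,(13,13)))
m=cv2.moments(w,True); hub=(m['m10']/m['m00'],m['m01']/m['m00']); print("hub px",hub,m['m00'])
P=onz(t,*hub,116); print("pivot",P.round(1))
# lens rim
w=dark[128:182,246:302].copy(); cs,_=cv2.findContours(w,cv2.RETR_CCOMP,cv2.CHAIN_APPROX_NONE)
for c in cs:
    if cv2.contourArea(c)>300:
        e=cv2.minEnclosingCircle(c); c0=(e[0][0]+246,e[0][1]+128); L=onz(t,*c0,102); print("lens",c0,e[1],L.round(1),"yaw",np.arctan2(L[1]-P[1],L[0]-P[0]),np.hypot(*(L-P)[:2]))
C={}
for n,(x0,y0,x1,y1) in {"top":(255,160,300,200),"scene":(265,240,312,285)}.items():
    w=redmask(S[n])[y0:y1,x0:x1]; cs,hier=cv2.findContours(w,cv2.RETR_CCOMP,cv2.CHAIN_APPROX_NONE)
    for c,h in zip(cs,hier[0]):
        if cv2.contourArea(c)>40:
            r=cv2.boundingRect(c); m=cv2.moments(c); print(n,"ring",'hole' if h[3]>=0 else 'out',r[0]+x0,r[1]+y0,r[2:],m['m10']/m['m00']+x0,m['m01']/m['m00']+y0)
            C[n]=(m['m10']/m['m00']+x0,m['m01']/m['m00']+y0)
print("ring top z160",onz(t,*C["top"],160).round(1))
a,d=ray(t,*C["top"]); b,e=ray(S["scene"],*C["scene"])
d/=np.linalg.norm(d); e/=np.linalg.norm(e)
k=np.linalg.lstsq(np.c_[d,-e],b-a,rcond=None)[0]; print("tri",(a+d*k[0]).round(1),(b+e*k[1]).round(1))
h=cv2.cvtColor(t["image"],cv2.COLOR_RGB2HSV); gm=cv2.inRange(h,(45,120,60),(80,255,255)); m=cv2.moments(gm[130:190,295:350],True); print("board",onz(t,m['m10']/m['m00']+295,m['m01']/m['m00']+130,20).round(1))
big=cv2.resize(t["image"][130:260,225:345],None,fx=5,fy=4.6); cv2.imwrite("pics/crop.png",cv2.resize(t["image"][125:265,225:345],None,fx=4,fy=4,interpolation=cv2.INTER_CUBIC)[:,:,::-1])
print(R.from_rotvec(sense()["tool_rot"]).as_matrix().round(3))
E
```

```text
Traceback (most recent call last):
ZeroDivisionError: float division by zero
```

```bash
cat > m.py <<'E'
from h import *
S={n:snapshot(n) for n in("scene","top")}
t=S["top"]
def redmask(s):
    h=cv2.cvtColor(s["image"],cv2.COLOR_RGB2HSV); return cv2.inRange(h,(0,120,60),(8,255,255))|cv2.inRange(h,(172,120,60),(180,255,255))
g=cv2.cvtColor(t["image"],cv2.COLOR_RGB2GRAY)
dark=(g<70).astype(np.uint8)*255
el=lambda k:cv2.getStructuringElement(cv2.MORPH_ELLIPSE,(k,k))
w=np.zeros_like(dark); w[232:262,275:307]=dark[232:262,275:307]
w=cv2.morphologyEx(cv2.morphologyEx(w,cv2.MORPH_CLOSE,el(9)),cv2.MORPH_OPEN,el(13))
m=cv2.moments(w,True); hub=(m['m10']/m['m00'],m['m01']/m['m00']); print("hub px",hub,m['m00'])
P=onz(t,*hub,116); print("pivot",P.round(1))
w=dark[128:182,246:302].copy(); cs,_=cv2.findContours(w,cv2.RETR_CCOMP,cv2.CHAIN_APPROX_NONE)
for c in cs:
    if cv2.contourArea(c)>300:
        e=cv2.minEnclosingCircle(c); c0=(e[0][0]+246,e[0][1]+128); L=onz(t,*c0,102); print("lens",c0,e[1],L.round(1),"yaw",np.arctan2(L[1]-P[1],L[0]-P[0]),np.hypot(*(L-P)[:2]))
C={}
for n,(x0,y0,x1,y1) in {"top":(255,160,300,200),"scene":(265,240,312,285)}.items():
    w=redmask(S[n])[y0:y1,x0:x1]; cs,hier=cv2.findContours(w,cv2.RETR_CCOMP,cv2.CHAIN_APPROX_NONE)
    for c,h in zip(cs,hier[0]):
        if cv2.contourArea(c)>40:
            r=cv2.boundingRect(c); m=cv2.moments(c); print(n,"ring",'hole' if h[3]>=0 else 'out',r[0]+x0,r[1]+y0,r[2:],m['m10']/m['m00']+x0,m['m01']/m['m00']+y0)
            C[n]=(m['m10']/m['m00']+x0,m['m01']/m['m00']+y0)
print("ring top z160",onz(t,*C["top"],160).round(1))
a,d=ray(t,*C["top"]); b,e=ray(S["scene"],*C["scene"])
d/=np.linalg.norm(d); e/=np.linalg.norm(e)
k=np.linalg.lstsq(np.c_[d,-e],b-a,rcond=None)[0]; print("tri",(a+d*k[0]).round(1),(b+e*k[1]).round(1))
h=cv2.cvtColor(t["image"],cv2.COLOR_RGB2HSV); gm=cv2.inRange(h,(45,120,60),(80,255,255)); m=cv2.moments(gm[130:190,295:350],True); print("board",onz(t,m['m10']/m['m00']+295,m['m01']/m['m00']+130,20).round(1))
cv2.imwrite("pics/crop.png",cv2.resize(t["image"][125:265,225:345],None,fx=4,fy=4,interpolation=cv2.INTER_CUBIC)[:,:,::-1])
print(R.from_rotvec(sense()["tool_rot"]).as_matrix().round(3))
E
python3 m.py
```

```text
Traceback (most recent call last):
  File "m.py", line 11, in <module>
    m=cv2.moments(w,True); hub=(m['m10']/m['m00'],m['m01']/m['m00']); print("hub px",hub,m['m00'])
                                ~~~~~~~~^~~~~~~~~
ZeroDivisionError: float division by zero
```

```bash
sed -i 's/(g<70)/(g<95)/; s/el(13)/el(15)/; s/^w=cv2.morphologyEx(cv2.*/print(g[236:258:2,280:304:2]);w=cv2.morphologyEx(cv2.morphologyEx(w,cv2.MORPH_CLOSE,el(9)),cv2.MORPH_OPEN,el(13))/' m.py; python3 m.py
```

```text
[[185 183 104  75  71  67  65  91 149 181 176 170]
 [182 190 119  70  78  78  77  73  96 167 184 179]
 [176 149  79  77  77  76  76  77  77  92 171 185]
 [180  90  77  77 104 157 118  78  80  76 129 184]
 [161  77  79  84 201 229 222 114  80  81  96 184]
 [145  76  79  92 219 227 228 135  82  84  75 169]
 [173  81  81  79 149 203 170  93  85  86  74 174]
 [181 100  81  84  83  89  87  87  89  81  98 184]
 [186 156  80  86  87  88  89  92  89  60 159 187]
 [184 185 135  74  82  88  90  82  53 116 182 185]
 [186 187 186 168 114  74  76  90 130 182 185 186]]
hub px (290.72786885245904, 245.87213114754098) 305.0
pivot [507.  65. 116.]
top ring out 261 169 (35, 23) 277.56919905771497 180.3989988221437
top ring hole 265 172 (27, 20) 277.55253896430366 181.87028657616892
scene ring out 272 250 (35, 26) 290.55033557046977 266.0055928411633
ring top z160 [661.8  92.3 160. ]
tri [664.   93.  151.8] [654.6  99.6 149.8]
board [753.8 -16.1  20. ]
[[-0.946  0.323 -0.   ]
 [ 0.323  0.946 -0.   ]
 [-0.    -0.    -1.   ]]
```

View pics/crop.png

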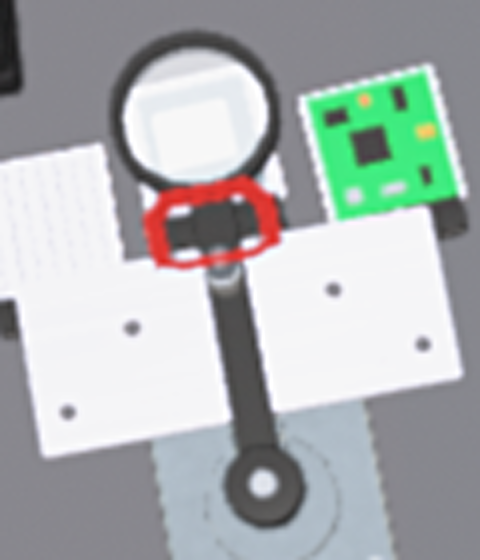

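The crop shows the arm locked at the middle hole. The plate holes are at crop px (333,290), (423,344), (132,328) and (68,412). I'll fit the stand pose to those holes, which have known geometry.

```bash
cat > plan.py <<'E'
from h import *
from scipy.optimize import least_squares
t=snapshot("top"); g=255-cv2.cvtColor(t["image"],cv2.COLOR_RGB2GRAY).astype(float)
A=np.array([-.5,-1,.5,1]); pts=[]
for u,v in [(333,290),(423,344),(132,328),(68,412)]:
    u=int(u/4+225);v=int(v/4+125); w=g[v-4:v+5,u-4:u+5]; w=np.clip(w-np.median(w)-15,0,None)
    Y,X=np.mgrid[v-4:v+5,u-4:u+5]; pts.append(onz(t,(X*w).sum()/w.sum(),(Y*w).sum()/w.sum(),78)[:2])
pts=np.array(pts)
f=lambda p:(np.c_[p[0]+140*np.cos(A+p[2]),p[1]+140*np.sin(A+p[2])]-pts).ravel()
r=least_squares(f,[507,65,.17]); print("stand",r.x.round(3),"res",r.fun.round(1))
px,py,yaw=r.x
for a in(0,-.5):
    y=yaw+a; o=np.array([np.cos(y),np.sin(y),0]); c=np.array([px,py,160])+156*o
    print("ring",a,c.round(1),"lens",(np.array([px,py,97])+250*o).round(1), "px of ring:",proj(t,c))
np.save("stand.npy",r.x)
E
python3 plan.py
```

```text
stand [5.08316e+02 6.60170e+01 1.66000e-01] res [-0.   0.1 -0.   0.2  0.  -0.1  0.  -0.2]
ring 0 [662.2  91.8 160. ] lens [754.9 107.4  97. ] px of ring: (np.float64(277.7431972950925), np.float64(181.73388679067605))
ring -0.5 [655.7  14.9 160. ] lens [744.5 -15.9  97. ] px of ring: (np.float64(308.8207098820252), np.float64(183.4407598672557))
```

```bash
cat > go.py <<'E'
from h import *
px,py,yaw=np.load("stand.npy")
def pose(a,back=0,slope=0,lift=0,lat=0):
    """TCP rel. ring centre at arm angle a: back along -toolz, slope up-slope, lift +z, lat left"""
    y=yaw+a; o=np.array([np.cos(y),np.sin(y),0]); l=np.array([-o[1],o[0],0]); k=np.radians(40); Z=np.array([0,0,1.])
    z=np.sin(k)*o-np.cos(k)*Z; u=np.cos(k)*o+np.sin(k)*Z
    return np.array([px,py,160])+156*o-back*z+slope*u+lift*Z+lat*l, np.c_[np.cross(l,z),l,z]
def rows(*T, ref=None):
    s=sense(); p,M=(s["tcp_pos"],R.from_rotvec(s["tool_rot"]).as_matrix()) if ref is None else ref
    for q,N in T:
        d=M.T@(q-p)/10; w=R.from_matrix(M.T@N).as_rotvec()
        print(dict(zip(["x","y","z","rx","ry","rz"],[float(v) for v in np.r_[d.round(2),w.round(3)]])))
    if len(T): print("dist",np.linalg.norm(T[-1][0]-p))
def now():
    s=sense(); print("t",s["t"],"tcp",s["tcp_pos"].round(1),"F",s["force"].round(2),"w",s["gripper_width"]); return s
E
python3 - <<'E'
from go import *
now(); rows(pose(0,back=110,lift=60),pose(0,back=90))
E
```

```text
t 0.45 tcp [234.1 686.1 178.6] F [ 0.16  0.38 -0.17] w 1.0018918516082689
{'x': -53.48, 'y': -45.78, 'z': -12.55, 'rx': -0.173, 'ry': -0.684, 'rz': -0.474}
{'x': -54.61, 'y': -45.17, 'z': -5.02, 'rx': -0.173, 'ry': -0.684, 'rz': -0.474}
dist 710.5080756944734
```

>>> move_arm:
  plan:
    - {"claw":-1,"z":-6}
    - {"claw":-1,"z":-12}
    - {"claw":-1,"z":-18}
    - {"claw":-1,"x":-53.5,"y":-45.8,"z":-18,"rx":-0.173,"ry":-0.684,"rz":-0.474}
    - {"claw":-1,"x":-53.5,"y":-45.8,"z":-18,"rx":-0.173,"ry":-0.684,"rz":-0.474}
    - {"claw":-1,"x":-53.5,"y":-45.8,"z":-18,"rx":-0.173,"ry":-0.684,"rz":-0.474}
    - {"claw":-1,"x":-53.5,"y":-45.8,"z":-18,"rx":-0.173,"ry":-0.684,"rz":-0.474}
    - {"claw":-1,"x":-53.5,"y":-45.8,"z":-18,"rx":-0.173,"ry":-0.684,"rz":-0.474}
    - {"claw":-1,"x":-53.5,"y":-45.8,"z":-18,"rx":-0.173,"ry":-0.684,"rz":-0.474}
    - {"claw":-1,"x":-53.5,"y":-45.8,"z":-18,"rx":-0.173,"ry":-0.684,"rz":-0.474}
    - {"claw":-1,"x":-53.5,"y":-45.8,"z":-18,"rx":-0.173,"ry":-0.684,"rz":-0.474}
    - {"claw":-1,"x":-53.5,"y":-45.8,"z":-18,"rx":-0.173,"ry":-0.684,"rz":-0.474}

```text
invalid input
```

```bash
python3 - <<'E'
from go import *
now(); rows(pose(0,back=60))
E
```

```text
t 0.45 tcp [234.1 686.1 178.6] F [ 0.16  0.38 -0.17] w 1.0018918516082689
{'x': -56.31, 'y': -44.26, 'z': -2.72, 'rx': -0.173, 'ry': -0.684, 'rz': -0.474}
dist 716.706682937012
```

>>> move_arm:
  plan:
    - {"claw":-1,"x":0,"y":0,"z":-6,"rx":0,"ry":0,"rz":0}
    - {"claw":-1,"x":0,"y":0,"z":-12,"rx":0,"ry":0,"rz":0}
    - {"claw":-1,"x":0,"y":0,"z":-18,"rx":0,"ry":0,"rz":0}
    - {"claw":-1,"x":-53.5,"y":-45.8,"z":-18,"rx":-0.173,"ry":-0.684,"rz":-0.474}
    - {"claw":-1,"x":-53.5,"y":-45.8,"z":-18,"rx":-0.173,"ry":-0.684,"rz":-0.474}
    - {"claw":-1,"x":-53.5,"y":-45.8,"z":-18,"rx":-0.173,"ry":-0.684,"rz":-0.474}
    - {"claw":-1,"x":-53.5,"y":-45.8,"z":-18,"rx":-0.173,"ry":-0.684,"rz":-0.474}
    - {"claw":-1,"x":-53.5,"y":-45.8,"z":-18,"rx":-0.173,"ry":-0.684,"rz":-0.474}
    - {"claw":-1,"x":-53.5,"y":-45.8,"z":-18,"rx":-0.173,"ry":-0.684,"rz":-0.474}
    - {"claw":-1,"x":-53.5,"y":-45.8,"z":-18,"rx":-0.173,"ry":-0.684,"rz":-0.474}
    - {"claw":-1,"x":-53.5,"y":-45.8,"z":-18,"rx":-0.173,"ry":-0.684,"rz":-0.474}
    - {"claw":-1,"x":-53.5,"y":-45.8,"z":-18,"rx":-0.173,"ry":-0.684,"rz":-0.474}

```text
t: 1.95
tcp_pos: [521.1, 200.2, 359.4]
tool_rot: [-0.202, 2.435, 0.076]
force: [1.1, 1.3, 0.4]
gripper_width: 0.004
finger_force: 0.0
```

```bash
python3 - <<'E'
from go import *
now(); rows(pose(0,back=60))
E
```

```text
t 1.95 tcp [521.1 200.2 359.4] F [1.13 1.31 0.39] w 0.004211725809036814
{'x': 3.55, 'y': -13.04, 'z': 17.04, 'rx': 0.001, 'ry': 0.002, 'rz': -0.001}
dist 217.50800275190605
```

>>> move_arm:
  plan:
    - {"claw":-1,"x":3.55,"y":-13.0,"z":8,"rx":0.001,"ry":0.002,"rz":-0.001}
    - {"claw":-1,"x":3.55,"y":-13.0,"z":8,"rx":0.001,"ry":0.002,"rz":-0.001}
    - {"claw":-1,"x":3.55,"y":-13.0,"z":8,"rx":0.001,"ry":0.002,"rz":-0.001}
    - {"claw":-1,"x":3.55,"y":-13.0,"z":8,"rx":0.001,"ry":0.002,"rz":-0.001}
    - {"claw":-1,"x":3.55,"y":-13.0,"z":17,"rx":0.001,"ry":0.002,"rz":-0.001}
    - {"claw":-1,"x":3.55,"y":-13.0,"z":17,"rx":0.001,"ry":0.002,"rz":-0.001}
    - {"claw":-1,"x":3.55,"y":-13.0,"z":17,"rx":0.001,"ry":0.002,"rz":-0.001}
    - {"claw":-1,"x":3.55,"y":-13.0,"z":17,"rx":0.001,"ry":0.002,"rz":-0.001}

```text
t: 2.95
tcp_pos: [623.1, 84.8, 202.5]
tool_rot: [-0.198, 2.443, 0.071]
force: [-0.7, -0.5, 0.4]
gripper_width: 0.006
finger_force: 0.0
```

```bash
python3 - <<'E'
from go import *
now(); rows(pose(0,back=20),pose(0,back=-25),pose(0,back=-25,slope=10))
o=[]
for n in("scene","top"):
    s=snapshot(n); u,v=map(int,proj(s,pose(0)[0])); im=s["image"][v-50:v+50,u-50:u+50].copy(); o.append(cv2.resize(im,(400,400),interpolation=cv2.INTER_CUBIC))
cv2.imwrite("pics/a.png",np.hstack(o)[:,:,::-1])
E
```

```text
t 2.95 tcp [623.1  84.8 202.5] F [-0.69 -0.5   0.38] w 0.005919842935512254
{'x': -0.34, 'y': 0.06, 'z': 3.81, 'rx': -0.003, 'ry': -0.006, 'rz': -0.003}
{'x': -0.37, 'y': 0.07, 'z': 8.31, 'rx': -0.003, 'ry': -0.006, 'rz': -0.003}
{'x': -1.37, 'y': 0.08, 'z': 8.3, 'rx': -0.003, 'ry': -0.006, 'rz': -0.003}
dist 84.12060954952679
```

View pics/a.png

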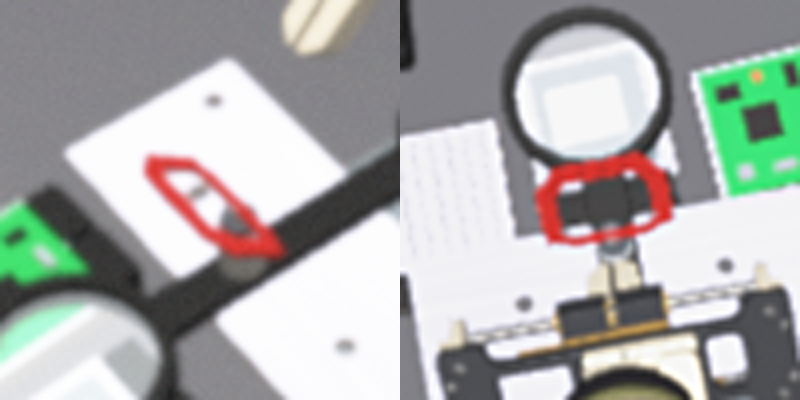

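Left half (scene): the ring opening is at about (210,203), with the shut fingertips at top (305,30), well clear. Right half (top): the fingers at (615,275) are lined up with the ring at (607,197), so I go in.

>>> move_arm:
  plan:
    - {"claw":-1,"x":-0.34,"y":0.06,"z":1.9,"rx":-0.003,"ry":-0.006,"rz":-0.003}
    - {"claw":-1,"x":-0.34,"y":0.06,"z":3.8,"rx":-0.003,"ry":-0.006,"rz":-0.003}
    - {"claw":-1,"x":-0.36,"y":0.06,"z":5.0,"rx":-0.003,"ry":-0.006,"rz":-0.003}
    - {"claw":-1,"x":-0.36,"y":0.06,"z":6.0,"rx":-0.003,"ry":-0.006,"rz":-0.003}
    - {"claw":-1,"x":-0.36,"y":0.06,"z":6.0,"rx":-0.003,"ry":-0.006,"rz":-0.003}

```text
t: 3.68
tcp_pos: [663.5, 95.2, 162.1]
tool_rot: [-0.209, 2.431, 0.075]
force: [0.1, -1.3, -0.6]
gripper_width: 0.002
finger_force: 0.0
```

```bash
python3 - <<'E'
from go import *
now(); rows(pose(0,back=-25),pose(0,back=-25,slope=10))
o=[]
for n in("scene","top"):
    s=snapshot(n); u,v=map(int,proj(s,pose(0)[0])); im=s["image"][v-40:v+40,u-40:u+40].copy(); o.append(cv2.resize(im,(400,400),interpolation=cv2.INTER_CUBIC))
cv2.imwrite("pics/b.png",np.hstack(o)[:,:,::-1])
E
```

```text
t 3.675 tcp [663.5  95.2 162.1] F [ 0.08 -1.27 -0.55] w 0.0017257710083839243
{'x': 0.29, 'y': -0.32, 'z': 2.54, 'rx': 0.002, 'ry': 0.005, 'rz': 0.004}
{'x': -0.71, 'y': -0.32, 'z': 2.54, 'rx': 0.002, 'ry': 0.005, 'rz': 0.004}
dist 26.59540928252874
```

View pics/b.png

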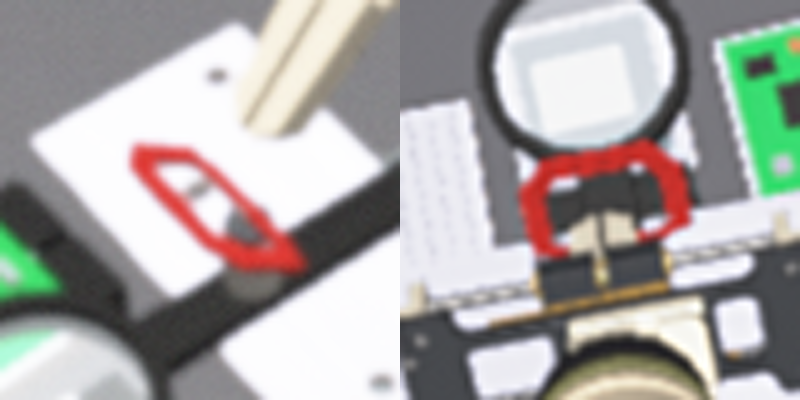

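```bash
python3 - <<'E'
from go import *
s0=now()
for n in("scene","top"):
    s=snapshot(n); print(n,"ringc",proj(s,pose(0)[0]),"tcp",proj(s,s0["tcp_pos"]),"grasp",proj(s,s0["tcp_pos"]-19*R.from_rotvec(s0["tool_rot"]).as_matrix()[:,2]))
    u,v=map(int,proj(s,pose(0)[0])); 
    for k,p in dict(pivot=[px,py,118],h=[px+140*np.cos(yaw+.5),py+140*np.sin(yaw+.5),80],h2=[px+140*np.cos(yaw-.5),py+140*np.sin(yaw-.5),80]).items(): print(k,proj(s,p))
    if n=="scene":
        im=cv2.resize(s["image"][v-60:v+60,u-60:u+80],None,fx=5,fy=5,interpolation=cv2.INTER_CUBIC)
        for p in (pose(0)[0],s0["tcp_pos"],[px,py,118],[px+140*np.cos(yaw-.5),py+140*np.sin(yaw-.5),80]):
            a,b=proj(s,p); cv2.drawMarker(im,(int((a-u+60)*5+2),int((b-v+60)*5+2)),(255,0,255),0,14,2)
        cv2.imwrite("pics/c.png",im[:,:,::-1])
E
```

```text
t 3.775 tcp [663.2  94.8 162.3] F [ 0.13  0.44 -0.29] w 0.005499860680055629
scene ringc (np.float64(285.274290356227), np.float64(261.7007846728017)) tcp (np.float64(285.39628238466554), np.float64(262.19846372776686)) grasp (np.float64(289.92453021939315), np.float64(254.7304057052216))
pivot (np.float64(343.5835629002442), np.float64(239.38533429430018))
h (np.float64(318.78217279958915), np.float64(297.29554969133414))
h2 (np.float64(282.1086300348131), np.float64(258.49410488067815))
top ringc (np.float64(277.7431972950925), np.float64(181.73388679067605)) tcp (np.float64(276.4499507247925), np.float64(181.12861509817046)) grasp (np.float64(276.8076690739395), np.float64(184.3908960068237))
pivot (np.float64(290.2440410564347), np.float64(245.2456054594906))
h (np.float64(257.52497824890867), np.float64(206.40534627534086))
h2 (np.float64(307.8471135803303), np.float64(196.79455588838974))
```

View pics/c.png

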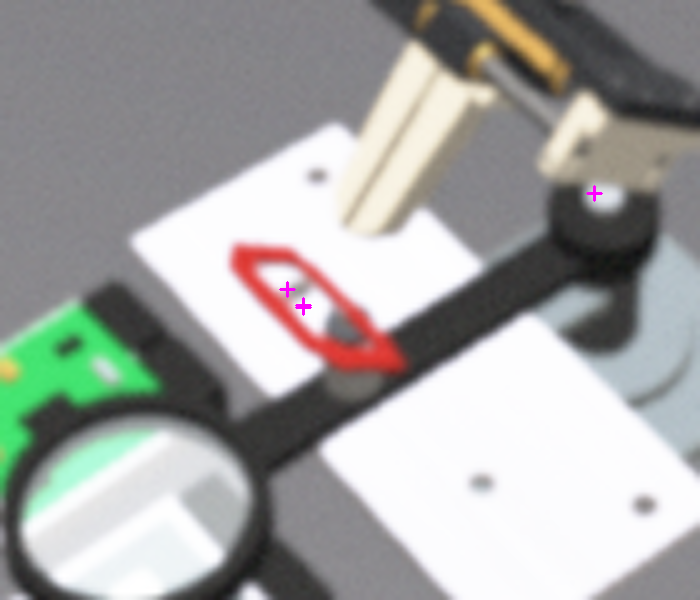

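The scene view shows the fingertip at (299,246), about 15 px short of the projected TCP, while the top view agrees better. I'll triangulate the tip to check it.

```bash
python3 - <<'E'
from go import *
s0=now(); S={n:snapshot(n) for n in("scene","top")}
def tri(a,b):
    a,d=ray(S["scene"],*a); b,e=ray(S["top"],*b); d/=np.linalg.norm(d); e/=np.linalg.norm(e)
    k=np.linalg.lstsq(np.c_[d,-e],b-a,rcond=None)[0]; return (a+d*k[0]).round(1),(b+e*k[1]).round(1)
print("tip",tri((299,246),(278,185)))
print("pivot",tri((225+605/5,201+197/5),(290.6,245.8)))
print("hole-.5",tri((225+300/5,201+291/5),(307.9,196.8)), "hole.5",tri((225+482/5,201+483/5),(257.5,206.4)))
M=R.from_rotvec(s0["tool_rot"]).as_matrix(); 
for b in(0,20,40,60): print(b,[tuple(round(float(x),1) for x in proj(S[n],s0["tcp_pos"]-b*M[:,2])) for n in S])
im=S["top"]["image"]; cv2.imwrite("pics/d.png",cv2.resize(im[150:230,237:317],(600,600),interpolation=cv2.INTER_CUBIC)[:,:,::-1])
E
```

```text
t 3.875 tcp [663.3  94.7 162.4] F [-0.73 -0.2  -0.01] w 0.008393757280133824
tip (array([631.6,  96.5, 196.7]), array([643.7,  87.9, 199.1]))
pivot (array([503.3,  68.4, 114.2]), array([507.4,  65.4, 114.5]))
hole-.5 (array([635.2,  23.8,  78.2]), array([640.7,  20. ,  79.4])) hole.5 (array([613.9, 155.8,  79.9]), array([618.3, 152.5,  80.4]))
0 [(285.3, 262.1), (276.5, 181.1)]
20 [(290.1, 254.3), (276.9, 184.5)]
40 [(294.9, 246.3), (277.3, 188.1)]
60 [(299.8, 238.3), (277.7, 191.7)]
```

View pics/d.png

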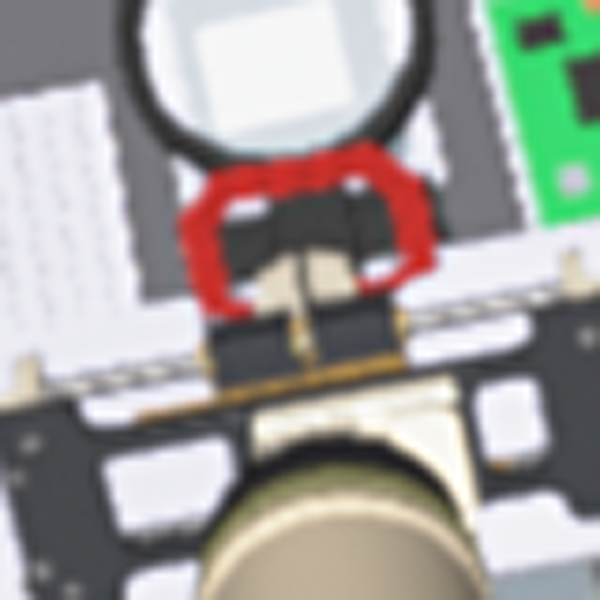

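The top view agrees with the reported TCP: its visible tip edge is at (277.7,183.3). The scene view disagrees, so I check whether the scene image lags by comparing it over time.

```bash
python3 - <<'E'
from go import *
now(); p=None; rng=[]
for i in range(6):
    s=snapshot("scene"); im=s["image"].astype(int)
    hsv=cv2.cvtColor(s["image"],cv2.COLOR_RGB2HSV); m=cv2.inRange(hsv,(12,15,120),(35,110,255)); m[:200]=0;m[300:]=0;m[:,:270]=0;m[:,330:]=0
    ys,xs=np.nonzero(m); k=ys.argmax(); print(sense()["t"],len(ys),xs[k],ys[k], None if p is None else int((abs(im-p)[200:300,250:340].max(2)>40).sum())); p=im
# ring prediction vs masks
o=np.array([np.cos(yaw),np.sin(yaw),0]);l=np.array([-o[1],o[0],0]);u=np.cos(.698)*o+np.array([0,0,np.sin(.698)])
for n in("scene","top"):
    s=snapshot(n); h=cv2.cvtColor(s["image"],cv2.COLOR_RGB2HSV); m=cv2.inRange(h,(0,120,60),(8,255,255))|cv2.inRange(h,(172,120,60),(180,255,255))
    c=pose(0)[0]; q=np.array([proj(s,c+a*l*41+b*u*30) for a in(-1,1) for b in(-1,1)]); print(n,"pred",q.min(0),q.max(0))
    x0,y0=(q.min(0)-15).astype(int);x1,y1=(q.max(0)+15).astype(int); ys,xs=np.nonzero(m[y0:y1,x0:x1]); print("meas",xs.min()+x0,ys.min()+y0,xs.max()+x0,ys.max()+y0)
now()
E
```

```text
t 3.975 tcp [663.4  94.6 162.4] F [-0.2  -0.11 -0.38] w 0.007096888009559779
4.025 716 296 247 None
4.075 720 296 247 0
4.125 720 296 247 0
4.175 714 296 247 0
4.225 708 296 247 0
4.275 714 296 247 0
scene pred [263.79747698 248.90346304] [306.67616338 274.45345183]
meas 272 250 306 275
top pred [258.89431928 167.64180947] [296.11474941 195.5045278 ]
meas 261 169 295 192
t 4.375 tcp [663.5  94.7 162. ] F [-0.4   0.56  0.44] w 0.002517598345356993
```

No lag, and the ring matches its prediction in both views. Next I check the robot model itself against the starting top view, and find the finger's extent in both views.

```bash
python3 - <<'E'
from go import *
t=snapshot("top"); sc=snapshot("scene")
for b in(0,40,84,150): print(b,proj(t,[234.1,686.1,178.6+b]))
s0=now(); M=R.from_rotvec(s0["tool_rot"]).as_matrix(); T=s0["tcp_pos"]; print(s0["joint_positions"].round(3)); print(M.round(3))
def tag(im,s,T,col):
    for b in(0,40,84):
        for a in(-17.5,17.5):
            for c in(-7.5,7.5):
                x,y=proj(s,T-b*M[:,2]+a*M[:,1]+c*M[:,0]); yield x,y
out=[]
for s,(x0,y0) in((sc,(250,200)),(t,(240,150))):
    im=cv2.resize(s["image"][y0:y0+80,x0:x0+80],(400,400),interpolation=cv2.INTER_CUBIC)
    for x,y in tag(im,s,T,0): cv2.circle(im,(int((x-x0)*5+2),int((y-y0)*5+2)),3,(0,0,255),-1)
    out.append(im)
t0=cv2.imread("pics/top0.png")[:,:,::-1]; im=cv2.resize(t0[340:420,0:80],(400,400),interpolation=cv2.INTER_CUBIC)
for b in(0,84):
    x,y=proj(t,[234.1,686.1,178.6+b]); cv2.circle(im,(int(x*5+2),int((y-340)*5+2)),4,(255,0,0) if b else (255,0,255),-1)
cv2.imwrite("pics/e.png",cv2.resize(np.hstack(out+[im]),(800,267))[:,:,::-1])
E
```

```text
0 (np.float64(23.05605067457128), np.float64(365.9593787741875))
40 (np.float64(12.67563626240377), np.float64(367.73927412898513))
84 (np.float64(0.3976753752412492), np.float64(369.8445355069732))
150 (np.float64(-19.9487823730758), np.float64(373.3332753775478))
t 4.475 tcp [663.5  94.7 162. ] F [ 0.56 -0.11  0.36] w 0.007593444073399738
[-0.062  0.449 -0.265  2.353  2.676  0.393 -1.162]
[[-0.752 -0.169  0.637]
 [-0.13   0.986  0.109]
 [-0.646 -0.001 -0.763]]
```

View pics/e.png

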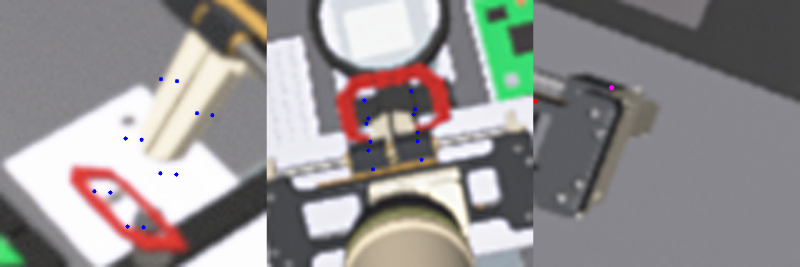

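Left panel (scene): the real fingertip at about (298,247) is some 40 mm short of the reported TCP dots. Middle (top): the fingers are centred sideways in the ring at column 277.7. Going 20 mm further in is safe under either reading, so I advance gently and look again.

>>> move_arm:
  plan:
    - {"claw":-1,"x":0,"y":0,"z":0.7,"rx":0,"ry":0,"rz":0}
    - {"claw":-1,"x":0,"y":0,"z":1.4,"rx":0,"ry":0,"rz":0}
    - {"claw":-1,"x":0,"y":0,"z":2.0,"rx":0,"ry":0,"rz":0}
    - {"claw":-1,"x":0,"y":0,"z":2.0,"rx":0,"ry":0,"rz":0}

```text
t: 4.97
tcp_pos: [676.3, 97.0, 145.9]
tool_rot: [-0.208, 2.432, 0.075]
force: [0.2, -0.8, -0.6]
gripper_width: 0.008
finger_force: 0.0
```

```bash
python3 - <<'E'
from go import *
s0=now(); o=[]
for n in("scene","top"):
    s=snapshot(n); u,v=map(int,proj(s,pose(0)[0])); im=cv2.resize(s["image"][v-38:v+22,u-25:u+35] if n=="scene" else s["image"][v-25:v+35,u-30:u+30],(400,400),interpolation=cv2.INTER_CUBIC); o.append(im)
    h=cv2.cvtColor(s["image"],cv2.COLOR_RGB2HSV); m=cv2.inRange(h,(0,120,60),(8,255,255))|cv2.inRange(h,(172,120,60),(180,255,255)); w=m[v-20:v+20,u-25:u+25]; ys,xs=np.nonzero(w); print(n,xs.min()+u-25,ys.min()+v-20,xs.max()+u-25,ys.max()+v-20,len(xs))
cv2.imwrite("pics/f.png",np.hstack(o)[:,:,::-1])
E
```

```text
t 4.975 tcp [676.3  97.  145.9] F [ 0.18 -0.81 -0.62] w 0.008172534542123909
scene 272 250 306 275 207
top 261 169 295 189 261
```

View pics/f.png

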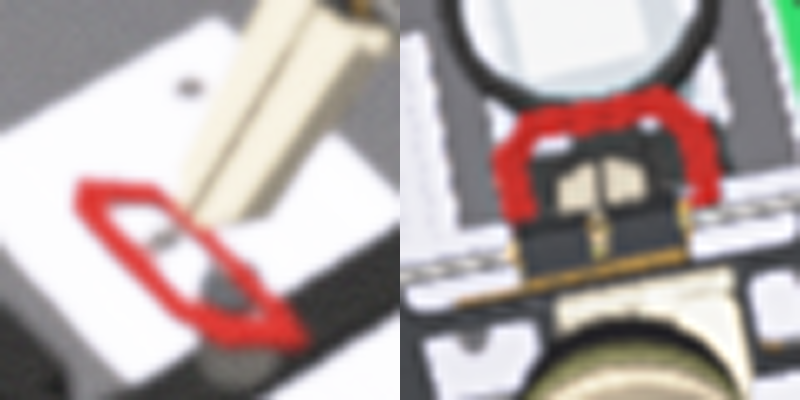

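The scene seam line passes about 10 mm up-slope of the ring centre, and the tip at (290,256) is still about 22 mm short of the ring plane. Both are relative to the ring, so camera bias cancels. I shift 10 mm down-slope, then advance in small steps watching the force.

>>> move_arm:
  plan:
    - {"claw":-1,"x":0.5,"y":-0.1,"z":0,"rx":0,"ry":0,"rz":0}
    - {"claw":-1,"x":0.9,"y":-0.1,"z":0.4,"rx":0,"ry":0,"rz":0}
    - {"claw":-1,"x":0.9,"y":-0.1,"z":1.0,"rx":0,"ry":0,"rz":0}
    - {"claw":-1,"x":0.9,"y":-0.1,"z":1.6,"rx":0,"ry":0,"rz":0}
    - {"claw":-1,"x":0.9,"y":-0.1,"z":1.6,"rx":0,"ry":0,"rz":0}

```text
t: 5.7
tcp_pos: [680.1, 96.6, 128.1]
tool_rot: [-0.208, 2.432, 0.075]
force: [0.3, -0.2, 0.2]
gripper_width: 0.008
finger_force: 0.0
```

```bash
cat > look.py <<'E'
from go import *
import sys
s0=now(); s=snapshot("scene"); im=s["image"]
h=cv2.cvtColor(im,cv2.COLOR_RGB2HSV); red=cv2.inRange(h,(0,120,60),(8,255,255))|cv2.inRange(h,(172,120,60),(180,255,255)); cr=cv2.inRange(h,(12,15,100),(35,130,255))
U0=int(sys.argv[1]) if len(sys.argv)>1 else 268; V0=int(sys.argv[2]) if len(sys.argv)>2 else 236
g=im.max(2)
for v in range(V0,V0+46): print(v,''.join('R' if red[v,u] else 'c' if cr[v,u] else '#' if g[v,u]<110 else '.' for u in range(U0,U0+48)))
E
python3 look.py
```

```text
t 5.7 tcp [680.1  96.6 128.1] F [ 0.31 -0.16  0.18] w 0.007834093714692474
236 ............................cccccccccccccccccccc
237 ...........................ccccccccccccccccccccc
238 ...........................ccccccccccccccccccccc
239 ..........................ccccccccccccccccccccc.
240 ..........................ccccccccccccccccccccc.
241 .........................ccccccccccccccccccccc..
242 .........................cccccccccccccccccccc...
243 ........................cccccccccccccccccccc....
244 ........................ccccccccccccccccccc.....
245 .......................ccccccccccccccccccc......
246 .......................cccccccccccccccccc.......
247 ......................cccccccccccccccccc........
248 ......................ccccccccccccccccc.........
249 .....................cccccccccccccccccc.........
250 .....R..............cccccccccccccccccc..........
251 ....RRRRRRRRRRR....cccccccccccccccccc...........
252 ....RRRRRRRRRRRR..ccccccccccccccccccc...........
253 ....RRRRR.........cccccccccccccccccc............
254 ....RRRR.........cccccccccccccccccc.............
255 .....RRR......
[... 712 characters left out ...]
###########
269 ..................RRRRRRRR.....RRRRR############
270 ...................RRRRRRRRRRRRRRRRRR###########
271 .....................RRRRRRRRRRRRRRRRR##########
272 ......................RRRRRRRRRRRRRRRR#########.
273 .......................RRRRRRRRRRRRRRRR######...
274 ........................RRRRRRRRRRRRRRR#####....
275 .................................RRRRR####......
276 #....................###.........########.......
277 ##.................####c#cccccccc######.........
278 ###..............#######c.cccccc#####...........
279 ###.............#########cccccc#####............
280 ###...........####################..............
281 ###.......#######################...............
```

The fingertip (centre about (288,261)) is now at the ring centre (289,262) and covers the lower bar. It is entering the opening, with no contact force. I advance 25 mm further.

>>> move_arm:
  plan:
    - {"claw":-1,"x":0,"y":0,"z":0.6,"rx":0,"ry":0,"rz":0}
    - {"claw":-1,"x":0,"y":0,"z":1.2,"rx":0,"ry":0,"rz":0}
    - {"claw":-1,"x":0,"y":0,"z":1.8,"rx":0,"ry":0,"rz":0}
    - {"claw":-1,"x":0,"y":0,"z":2.4,"rx":0,"ry":0,"rz":0}
    - {"claw":-1,"x":0,"y":0,"z":2.4,"rx":0,"ry":0,"rz":0}

```text
t: 6.38
tcp_pos: [695.2, 99.1, 109.8]
tool_rot: [-0.208, 2.432, 0.075]
force: [-0.7, -0.5, -0.2]
gripper_width: 0.004
finger_force: 0.0
```

```bash
python3 look.py
```

```text
t 6.375 tcp [695.2  99.1 109.8] F [-0.71 -0.49 -0.21] w 0.004485513330072031
236 ...........................ccc#########ccccc#c..
237 ...........................cccc#######cccccc##c.
238 ..........................cccccc#####ccccccc####
239 ..........................ccccccc####ccccccc####
240 .........................ccccccccc###cccccc.####
241 .........................cccccccccc##cccc....###
242 ........................cccccccccccccccccc....##
243 ........................ccccccccccccccccccc....#
244 .......................ccccccccccccccccccccc....
245 .......................ccccccccccccccccccccc....
246 ......................cccccccccccccccccccccc....
247 .....................ccccccccccccccccccccc......
248 .....................ccccccccccccccccccc........
249 ....................ccccccccccccccccccc.........
250 .....R..............ccccccccccccccccccc.........
251 ....RRRRRRRRRRR....ccccccccccccccccccc..........
252 ....RRRRRRRRRRRR.ccccccccccccccccccccc..........
253 ....RRRRR........cccccccccccccccccccc...........
254 ....RRRR........cccccccccccccccccccc............
255 .....RRR....
[... 714 characters left out ...]
###########
269 .................RRRRRRRR......RRRRR############
270 ...............c..RRRRRRRRRRRRRRRRRRR###########
271 .....................RRRRRRRRRRRRRRRRR##########
272 ......................RRRRRRRRRRRRRRRR#########.
273 .......................RRRRRRRRRRRRRRRR######...
274 ........................RRRRRRRRRRRRRR######....
275 .................................RRRRR####......
276 #....................###c........########.......
277 ##.................####cc#c.ccccc######.........
278 ###..............######ccc.cc..c#####...........
279 ###.............#########c###cc#####............
280 ###...........####################..............
281 ###.......#######################...............
```

The finger now passes in front of the lower bar and behind the upper bar, which is unbroken from (277,260) to (286,268). It is hooked through about 22 mm. I bring it up the slope in small steps.

>>> move_arm:
  plan:
    - {"claw":-1,"x":-0.3,"y":0,"z":0.2,"rx":0,"ry":0,"rz":0}
    - {"claw":-1,"x":-0.6,"y":0,"z":0.3,"rx":0,"ry":0,"rz":0}
    - {"claw":-1,"x":-0.6,"y":0,"z":0.3,"rx":0,"ry":0,"rz":0}

```text
t: 6.8
tcp_pos: [702.0, 100.3, 112.4]
tool_rot: [-0.208, 2.431, 0.075]
force: [0.7, -0.3, -0.3]
gripper_width: 0.004
finger_force: 0.0
```

>>> move_arm:
  plan:
    - {"claw":-1,"x":-0.2,"y":0,"z":0,"rx":0,"ry":0,"rz":0}
    - {"claw":-1,"x":-0.3,"y":0,"z":0,"rx":0,"ry":0,"rz":0}
    - {"claw":-1,"x":-0.3,"y":0,"z":0,"rx":0,"ry":0,"rz":0}

```text
t: 7.18
tcp_pos: [703.9, 100.6, 114.0]
tool_rot: [-0.208, 2.431, 0.075]
force: [0.3, -0.0, -0.2]
gripper_width: 0.005
finger_force: 0.0
```

```bash
python3 look.py | sed -n '1p;14,40p'
```

```text
t 7.175 tcp [703.9 100.6 114. ] F [ 0.32 -0.02 -0.16] w 0.0052733191808413665
248 ..................cccccccccccccccccccc..........
249 .................cccccccccccccccccccc...........
250 .....R..........cccccccccccccccccccc............
251 ....RRRRRRRRR..cccccccccccccccccccc.............
252 ....RRRRRRRRR.ccccccccccccccccccccc.............
253 ....RRRRR.....cccccccccccccccccccc..............
254 ....RRRR.....cccccccccccccccccccc...............
255 .....RRR.....ccccccccccccccccccc................
256 .....RRRR....ccccccccccccccccccc................
257 ......RRRR..ccccccccccccccccccc.................
258 .......RRRR.cccccccccccccccccc..................
259 ........RRRR.ccccccccccccccccc..................
260 .........RRRR.ccccccccccccccc..................c
261 ..........RRRR..cccccccccccc.................#cc
262 ..........RRRRR..cccccccccc................####c
263 .........c.RRRRR.cccccccccc...............######
264 .........cc.RRRRR.cccccccc..RR..........########
265 .........ccc.RRRR..ccccccc..RRR........#########
266 .........ccc..RRRR...ccccc..RRR......###########
267 .........cccc..RRRRRR...cc...RRRR...############
268 .........cccccc.RRRRRRR....#..RRRRR.############
269 .........ccccccc.RRRRRRRRR.....RRRRR############
270 ..........cccccc..RRRRRRRRRRRRRRRRRRR###########
271 ...........cccccc...RRRRRRRRRRRRRRRRRR##########
272 ................c.....RRRRRRRRRRRRRRRR#########.
273 .......................RRRRRRRRRRRRRRRR######...
274 ........................RRRRRRRRRRRRRR######....
```

The tip now shows beyond the upper bar at (277–284, 263–272), so it is properly hooked. No contact yet, so I continue up the slope.

>>> move_arm:
  plan:
    - {"claw":-1,"x":-0.2,"y":0,"z":0,"rx":0,"ry":0,"rz":0}
    - {"claw":-1,"x":-0.3,"y":0,"z":0,"rx":0,"ry":0,"rz":0}
    - {"claw":-1,"x":-0.3,"y":0,"z":0,"rx":0,"ry":0,"rz":0}

```text
t: 7.6
tcp_pos: [706.2, 101.0, 116.0]
tool_rot: [-0.208, 2.431, 0.075]
force: [0.3, -1.1, -0.0]
gripper_width: 0.003
finger_force: 0.0
```

>>> move_arm:
  plan:
    - {"claw":-1,"x":-0.2,"y":0,"z":0,"rx":0,"ry":0,"rz":0}
    - {"claw":-1,"x":-0.2,"y":0,"z":0,"rx":0,"ry":0,"rz":0}

```text
t: 7.85
tcp_pos: [707.4, 101.2, 117.0]
tool_rot: [-0.208, 2.432, 0.075]
force: [-0.7, 0.0, -0.6]
gripper_width: 0.002
finger_force: 0.4
```

>>> move_arm:
  plan:
    - {"claw":-1,"x":-0.2,"y":0,"z":0,"rx":0,"ry":0,"rz":0}
    - {"claw":-1,"x":-0.2,"y":0,"z":0,"rx":0,"ry":0,"rz":0}

```text
t: 8.1
tcp_pos: [707.3, 101.2, 117.0]
tool_rot: [-0.208, 2.435, 0.075]
force: [-4.2, -1.1, -6.1]
gripper_width: 0.004
finger_force: 3.7
```

```bash
python3 look.py | sed -n '1p;14,42p'; python3 - <<'E'
from go import *
M=R.from_rotvec(sense()["tool_rot"]).as_matrix(); print((M.T@[0,0,1]).round(3), sense()["torque"].round(2))
E
```

```text
t 8.1 tcp [707.3 101.2 117. ] F [-4.16 -1.13 -6.08] w 0.0035315559998809944
248 ................cccccccccccccccccccc............
249 ...............cccccccccccccccccccc.............
250 .....R........cccccccccccccccccccc..............
251 ....RRRRRRRR.cccccccccccccccccccc...............
252 ....RRRRRRR..cccccccccccccccccccc...............
253 ....RRRRR...cccccccccccccccccccc................
254 ....RRRR...ccccccccccccccccccccc................
255 .....RRR...cccccccccccccccccccc.................
256 .....RRRR..ccccccccccccccccccc..................
257 ......RRRR.cccccccccccccccccc...................
258 .......RRRR.ccccccccccccccccc...................
259 ........RRRR..cccccccccccccc...................c
260 .........RRRR..cccccccccccc...................cc
261 .........RRRRRR.cccccccccc...................ccc
262 ........c.RRRRR.cccccccccc..................#ccc
263 ........cc.RRRRR.cccccccc..RR.............####cc
264 ........ccc.RRRR..ccccccc..RRR..........#######c
265 ........ccc..RRRR...ccccc..RRRR.......##########
266 ........cccc..RRRRR..cccc...RRR......###########
267 ........cccccc.RRRRRR........RRR....############
268 ........ccccccc.RRRRRRR....#..RRRRRR############
269 ........cccccccc.RRRRRRRRR.....RRRRR############
270 .........ccccccc.RRRRRRRRRRRRRRRRRRRR###########
271 ..........ccccccc...RRRRRRRRRRRRRRRRRR##########
272 ......................RRRRRRRRRRRRRRRR#########.
273 .......................RRRRRRRRRRRRRRRR######...
274 ........................RRRRRRRRRRRRRR######....
275 .................................RRRRR####......
276 #....................##c.........########.......
[-0.643 -0.    -0.765] [-0.39  2.35 -0.07]
```

Contact is clean, at about 7.5 N along the slope. Now I lift straight up about 13 mm.

>>> move_arm:
  plan:
    - {"claw":-1,"x":-0.19,"y":0,"z":-0.23,"rx":0,"ry":0,"rz":0}
    - {"claw":-1,"x":-0.39,"y":0,"z":-0.46,"rx":0,"ry":0,"rz":0}
    - {"claw":-1,"x":-0.58,"y":0,"z":-0.69,"rx":0,"ry":0,"rz":0}
    - {"claw":-1,"x":-0.84,"y":0,"z":-0.99,"rx":0,"ry":0,"rz":0}
    - {"claw":-1,"x":-0.84,"y":0,"z":-0.99,"rx":0,"ry":0,"rz":0}

```text
t: 8.78
tcp_pos: [707.4, 101.3, 130.3]
tool_rot: [-0.208, 2.435, 0.075]
force: [-5.8, -1.0, -8.3]
gripper_width: 0.006
finger_force: 4.8
```

```bash
python3 look.py | sed -n '1p;8,42p'
```

```text
t 8.775 tcp [707.4 101.3 130.3] F [-5.75 -0.99 -8.35] w 0.006137268634242045
242 ................ccccccccccccccccccccccc.........
243 ................ccccccccccccccccccccc...........
244 ...............cccccccccccccccccccc.............
245 ...............ccccccccccccccccccc..............
246 ....RRRR.....cccccccccccccccccccc...............
247 ...RRRRRRRR..cccccccccccccccccccc...............
248 ...RRRRRRRR.cccccccccccccccccccc................
249 ...RRRRR...ccccccccccccccccccccc................
250 ...RRRRR...cccccccccccccccccccc.................
251 ....RRRR...ccccccccccccccccccc..................
252 .....RRR..ccccccccccccccccccc...................
253 ......RRRR.cccccccccccccccccc...................
254 .......RRRR.cccccccccccccccc...................c
255 ........RRRR.cccccccccccccc....................c
256 .........RRRR..cccccccccccc...................cc
257 .........RRRRR.ccccccccccc.....................c
258 .......cc.RRRRR.cccccccccc.....................c
259 .......ccc.RRRR..cccccccc.RRR..................c
260 .......ccc..RRRR.cccccccc.RRRR.................#
261 .......cccc..RRRR..cccccc..RRRR..............###
262 .......ccccc..RRRRR...ccc...RRR.............####
263 .......ccccccc.RRRRRR........RRR..........######
264 .......ccccccc..RRRRRRR...##.RRRR.......########
265 ........ccccccc.RRRRRRRRR.....RRRR.....#########
266 ........cccccccc.RRRRRRRRRRRRRRRRRR..###########
267 .........ccccccc....RRRRRRRRRRRRRRRRR###########
268 ......................RRRRRRRRRRRRRRRR##########
269 ........................RRRRRRRRRRRRRR##########
270 ............................RRRRRRRRRR##########
271 .................................RRRR###########
272 .................................##############.
273 ................................c############...
274 ........................c....c.cc###########....
275 .......................cc....cccc#########......
276 #....................##c#c.cc.cc.########.......
```

The ring has risen about 13 mm, so the pin is clear of the plate. Now I compute the swing rows about the pivot.

```bash
cat > swing.py <<'E'
from go import *
import sys
s=now(); p=s["tcp_pos"]; M=R.from_rotvec(s["tool_rot"]).as_matrix(); P=np.array([px-1,py+.5,0])
Q=[]
for a in map(float,sys.argv[1:]):
    Z=R.from_rotvec([0,0,a]).as_matrix(); Q.append((P*[1,1,0]+Z@(p-P),Z@M))
rows(*Q,ref=(p,M))
E
python3 swing.py -.05 -.1 -.15 -.2 -.25 -.3 -.35 -.4 -.45 -.5
```

```text
t 8.825 tcp [707.4 101.3 130.2] F [-6.13 -0.69 -8.29] w 0.004851093041319222
{'x': 0.02, 'y': -1.01, 'z': -0.01, 'rx': 0.032, 'ry': 0.0, 'rz': 0.038}
{'x': 0.08, 'y': -2.03, 'z': -0.06, 'rx': 0.064, 'ry': 0.0, 'rz': 0.077}
{'x': 0.17, 'y': -3.03, 'z': -0.14, 'rx': 0.097, 'ry': 0.0, 'rz': 0.115}
{'x': 0.31, 'y': -4.03, 'z': -0.26, 'rx': 0.129, 'ry': 0.0, 'rz': 0.153}
{'x': 0.48, 'y': -5.03, 'z': -0.4, 'rx': 0.161, 'ry': 0.0, 'rz': 0.191}
{'x': 0.69, 'y': -6.0, 'z': -0.58, 'rx': 0.193, 'ry': 0.0, 'rz': 0.23}
{'x': 0.94, 'y': -6.97, 'z': -0.78, 'rx': 0.225, 'ry': 0.0, 'rz': 0.268}
{'x': 1.22, 'y': -7.91, 'z': -1.02, 'rx': 0.257, 'ry': 0.0, 'rz': 0.306}
{'x': 1.54, 'y': -8.84, 'z': -1.29, 'rx': 0.29, 'ry': 0.0, 'rz': 0.344}
{'x': 1.89, 'y': -9.74, 'z': -1.59, 'rx': 0.322, 'ry': 0.0, 'rz': 0.383}
dist 100.48035081945534
```

>>> move_arm:
  plan:
    - {"claw":-1,"x":0.02,"y":-1.01,"z":-0.01,"rx":0.032,"ry":0,"rz":0.038}
    - {"claw":-1,"x":0.08,"y":-2.03,"z":-0.06,"rx":0.064,"ry":0,"rz":0.077}
    - {"claw":-1,"x":0.17,"y":-3.03,"z":-0.14,"rx":0.097,"ry":0,"rz":0.115}
    - {"claw":-1,"x":0.31,"y":-4.03,"z":-0.26,"rx":0.129,"ry":0,"rz":0.153}
    - {"claw":-1,"x":0.31,"y":-4.03,"z":-0.26,"rx":0.129,"ry":0,"rz":0.153}

```text
t: 9.45
tcp_pos: [710.3, 61.5, 130.2]
tool_rot: [0.036, 2.442, -0.014]
force: [-5.3, -0.7, -8.7]
gripper_width: 0.001
finger_force: 4.9
```

```bash
cat > ang.py <<'E'
from go import *
s=now(); t=snapshot("top"); g=cv2.cvtColor(t["image"],cv2.COLOR_RGB2GRAY); h=cv2.cvtColor(t["image"],cv2.COLOR_RGB2HSV)
red=cv2.inRange(h,(0,120,60),(8,255,255))|cv2.inRange(h,(172,120,60),(180,255,255)); w=red[150:210,250:340]; ys,xs=np.nonzero(w)
print("ring px",xs.min()+250,xs.max()+250,ys.min()+150,ys.max()+150)
# lens: dark pixels on the outer half of rim -> circle fit
best=None
cir=cv2.HoughCircles(cv2.resize(g[120:200,240:350],None,fx=4,fy=4,interpolation=cv2.INTER_CUBIC),cv2.HOUGH_GRADIENT,1.5,400,param1=120,param2=25,minRadius=60,maxRadius=100)
for c in cir[0][:1]:
    L=onz(t,c[0]/4+240-.4,c[1]/4+120-.4,104); print("lens",L.round(1),"r px",c[2]/4,"angle",np.arctan2(L[1]-py,L[0]-px)-yaw,"rad",np.hypot(L[0]-px,L[1]-py))
E
python3 ang.py; python3 look.py 268 226|sed -n '10,42p'; python3 swing.py -.05 -.1 -.15 -.2 -.25 -.3
```

```text
t 9.45 tcp [710.3  61.5 130.2] F [-5.26 -0.65 -8.71] w 0.001161716914667589
ring px 273 305 168 184
lens [753.9  58.6 104. ] r px 18.0 angle -0.19616226870678427 rad 245.72367252209258
234 RRR....ccccccccccccccccccccc....c###############
235 RRRRRR.ccccccccccccccccccccc....ccc.############
236 RRRRRR.ccccccccccccccccccccc.....c.....#########
237 RRRRR.ccccccccccccccccccccc...........ccc#######
238 RR...ccccccccccccccccccccc............ccc#######
239 R...cccccccccccccccccccccc............cccc######
240 R...ccccccccccccccccccccc.............cccc######
241 RR..cccccccccccccccccccc............ccccccc#####
242 RR..ccccccccccccccccccc...........ccccccccc#####
243 RRR.cccccccccccccccccc............ccccccccccc###
244 RRRR.cccccccccccccccc.............cccccccccccccc
245 .RRR..cccccccccccccc..............cccccccccccccc
246 .RRRRR.cccccccccccc..............ccccccccccccccc
247 ..RRRR.ccccccccccc...............ccccccccccccccc
248 c.RRRR.ccccccccccc..............cccccccccccccccc
249 cc.RRRR.ccccccccc..............ccccccccccccccccc
250 cc.RRRR..cccccccc..RR..........ccccccccccccccccc
251 cc.RRRRR..
[... 670 characters left out ...]
####
264 ...........................#####################
265 .......................ccc####################..
266 .................cc....cccc################.....
t 9.55 tcp [710.3  61.6 130.1] F [-6.13 -0.12 -8.98] w 0.0029554408752411167
{'x': 0.02, 'y': -1.02, 'z': -0.01, 'rx': 0.032, 'ry': 0.0, 'rz': 0.038}
{'x': 0.07, 'y': -2.03, 'z': -0.06, 'rx': 0.064, 'ry': 0.0, 'rz': 0.077}
{'x': 0.17, 'y': -3.04, 'z': -0.14, 'rx': 0.097, 'ry': 0.0, 'rz': 0.115}
{'x': 0.3, 'y': -4.04, 'z': -0.25, 'rx': 0.129, 'ry': 0.0, 'rz': 0.153}
{'x': 0.47, 'y': -5.03, 'z': -0.39, 'rx': 0.161, 'ry': 0.0, 'rz': 0.191}
{'x': 0.68, 'y': -6.01, 'z': -0.57, 'rx': 0.193, 'ry': 0.0, 'rz': 0.23}
dist 60.698373780588476
```

The arm follows the finger at -0.196. I continue the remaining 0.3 rad.

>>> move_arm:
  plan:
    - {"claw":-1,"x":0.02,"y":-1.02,"z":-0.01,"rx":0.032,"ry":0,"rz":0.038}
    - {"claw":-1,"x":0.07,"y":-2.03,"z":-0.06,"rx":0.064,"ry":0,"rz":0.077}
    - {"claw":-1,"x":0.17,"y":-3.04,"z":-0.14,"rx":0.097,"ry":0,"rz":0.115}
    - {"claw":-1,"x":0.3,"y":-4.04,"z":-0.25,"rx":0.129,"ry":0,"rz":0.153}
    - {"claw":-1,"x":0.47,"y":-5.03,"z":-0.39,"rx":0.161,"ry":0,"rz":0.191}
    - {"claw":-1,"x":0.68,"y":-6.01,"z":-0.57,"rx":0.193,"ry":0,"rz":0.23}
    - {"claw":-1,"x":0.68,"y":-6.01,"z":-0.57,"rx":0.193,"ry":0,"rz":0.23}

```text
t: 10.42
tcp_pos: [700.2, 2.5, 130.4]
tool_rot: [0.4, 2.414, -0.145]
force: [-5.3, 0.5, -8.8]
gripper_width: 0.004
finger_force: 5.0
```

```bash
python3 ang.py; python3 - <<'E'
from go import *
M=R.from_rotvec(sense()["tool_rot"]).as_matrix(); print((M.T@[0,0,-1]).round(3))
E
```

```text
t 10.425 tcp [700.2   2.5 130.4] F [-5.29  0.48 -8.81] w 0.00429753093929609
ring px 294 324 168 192
lens [744.7 -14.7 104. ] r px 16.65 angle -0.4950779282769331 rad 249.82338344567762
[ 0.644 -0.001  0.765]
```

Angle is -0.495, which is within the drop-in tolerance. I lower straight down.

>>> move_arm:
  plan:
    - {"claw":-1,"x":0.19,"y":0,"z":0.23,"rx":0,"ry":0,"rz":0}
    - {"claw":-1,"x":0.39,"y":0,"z":0.46,"rx":0,"ry":0,"rz":0}
    - {"claw":-1,"x":0.58,"y":0,"z":0.69,"rx":0,"ry":0,"rz":0}
    - {"claw":-1,"x":0.84,"y":0,"z":0.99,"rx":0,"ry":0,"rz":0}
    - {"claw":-1,"x":1.03,"y":0,"z":1.22,"rx":0,"ry":0,"rz":0}
    - {"claw":-1,"x":1.03,"y":0,"z":1.22,"rx":0,"ry":0,"rz":0}

```text
t: 11.22
tcp_pos: [701.5, 2.1, 115.6]
tool_rot: [0.4, 2.411, -0.145]
force: [-4.1, 0.2, -5.5]
gripper_width: 0.007
finger_force: 3.2
```

```bash
python3 ang.py; cat > hgt.py <<'E'
from go import *
import sys
a=float(sys.argv[1]); s=snapshot("scene"); h=cv2.cvtColor(s["image"],cv2.COLOR_RGB2HSV); m=cv2.inRange(h,(0,120,60),(8,255,255))|cv2.inRange(h,(172,120,60),(180,255,255))
m[:200]=0;m[300:]=0;m[:,:230]=0;m[:,330:]=0; ys,xs=np.nonzero(m); print("ring scene meas",xs.min(),xs.max(),ys.min(),ys.max())
for A,L in((0,0),(a,0),(a,10),(a,13)):
    o=np.array([np.cos(yaw+A),np.sin(yaw+A),0]);l=np.array([-o[1],o[0],0]);u=np.cos(.698)*o+np.array([0,0,np.sin(.698)])
    q=np.array([proj(s,pose(A,lift=L)[0]+41*l*np.cos(f)*min(1,1)+30*u*np.sin(f)) for f in np.linspace(0,6.28,60)]); print(A,L,"ellipse",q.min(0).round(1),q.max(0).round(1))
E
python3 hgt.py -.5
```

```text
t 11.225 tcp [701.5   2.1 115.6] F [-4.12  0.23 -5.54] w 0.007206347121223377
ring px 294 324 170 193
lens [742.7 -13.7 104. ] r px 17.4 angle -0.49375626114216686 rad 247.59505781533736
ring scene meas 262 284 221 253
0 0 ellipse [270.1 249.6] [300.5 274.3]
-0.5 0 ellipse [260.5 221.2] [283.7 251. ]
-0.5 10 ellipse [260. 218.] [283.5 247.9]
-0.5 13 ellipse [259.9 217.1] [283.4 247. ]
```

The ring has come down to its home height and the arm is at about -0.494. The finger still bears about 5 N, so I lower and back off down the slope until it is free.

>>> move_arm:
  plan:
    - {"claw":-1,"x":0.2,"y":0,"z":0.1,"rx":0,"ry":0,"rz":0}
    - {"claw":-1,"x":0.4,"y":0,"z":0.2,"rx":0,"ry":0,"rz":0}
    - {"claw":-1,"x":0.6,"y":0,"z":0.2,"rx":0,"ry":0,"rz":0}
    - {"claw":-1,"x":0.6,"y":0,"z":0.2,"rx":0,"ry":0,"rz":0}

```text
t: 11.82
tcp_pos: [698.5, 2.3, 110.2]
tool_rot: [0.402, 2.41, -0.146]
force: [0.3, -0.0, -1.0]
gripper_width: 0.007
finger_force: 0.0
```

```bash
python3 ang.py; python3 hgt.py -.5|head -1; python3 look.py 255 215
```

```text
t 11.825 tcp [698.5   2.3 110.2] F [ 0.34 -0.04 -0.98] w 0.006717262551969286
ring px 293 324 170 195
lens [743.8 -13.7 104. ] r px 17.325 angle -0.492538844455529 rad 248.56472469446513
ring scene meas 262 284 221 253
t 11.925 tcp [698.4   2.3 110.2] F [-0.26  0.15 -0.54] w 0.0037812799192143234
215 ......................###########cc.cc##########
216 ......................###########cc.cc##########
217 ......................############c..c##########
218 .......................#####cccc##c..c#####c####
219 .......................###ccccccccc..c##########
220 ......................cc##c.ccccccc..cc#########
221 ..........RRRRR.....cccc##ccccccccc...c#########
222 ........RRRRRRRRRR..ccccc#ccccccc##...c#########
223 .......RRRRRRRRRRRR.ccccccccc..cc##c..c#########
224 .......RRRRRRRRRRR..ccccccccc..c###...c#########
225 .......RRRRRRRRRR..cccccccccc...###c..c#########
226 .......RRRRRR.....cccccccccccc...##c.cc#########
227 .......RRRRR...ccccccccccccccc...c##cc##########
228 .......RRRRR..cccccccccccccccc...c##############
229 .......RRRRR..cccccccccccccccc..ccc#############
230 ...
[... 935 characters left out ...]
ccccccccccc
248 ................RRRRRRRRRRRRRR..cccccccccccccccc
249 #.................RRRRRRRRRRRR..cccccccccccccccc
250 #..................RRRRRRRRRRR..cccccccccccccccc
251 ##..................RRRRRRRRRR..ccc###cccccccccc
252 ##................####RRRRRRRR..c.#######ccccccc
253 ###..........###########..RRR...c.#########ccccc
254 ########################c#........############cc
255 .########################ccc..ccc###############
256 .########################cc#ccc.################
257 .###########################ccc#################
258 .#############################################..
259 .######################################.........
260 .###############################................
```

The ring is at home height (rows 221–253 against 221–251 predicted) and the finger is free. I centre it in the ring and back straight out.

>>> move_arm:
  plan:
    - {"claw":-1,"x":0.4,"y":0,"z":0,"rx":0,"ry":0,"rz":0}
    - {"claw":-1,"x":0.4,"y":0,"z":-0.8,"rx":0,"ry":0,"rz":0}
    - {"claw":-1,"x":0.4,"y":0,"z":-1.8,"rx":0,"ry":0,"rz":0}
    - {"claw":-1,"x":0.4,"y":0,"z":-3.0,"rx":0,"ry":0,"rz":0}
    - {"claw":-1,"x":0.4,"y":0,"z":-4.5,"rx":0,"ry":0,"rz":0}
    - {"claw":-1,"x":0.4,"y":0,"z":-7,"rx":0,"ry":0,"rz":0}
    - {"claw":-1,"x":0.4,"y":0,"z":-10,"rx":0,"ry":0,"rz":0}
    - {"claw":-1,"x":0.4,"y":0,"z":-14,"rx":0,"ry":0,"rz":0}
    - {"claw":-1,"x":0.4,"y":0,"z":-18,"rx":0,"ry":0,"rz":0}
    - {"claw":-1,"x":0.4,"y":0,"z":-18,"rx":0,"ry":0,"rz":0}
    - {"claw":-1,"x":0.4,"y":0,"z":-18,"rx":0,"ry":0,"rz":0}

```text
t: 13.35
tcp_pos: [585.5, 41.5, 245.1]
tool_rot: [0.401, 2.41, -0.144]
force: [-0.2, 0.4, 1.0]
gripper_width: 0.005
finger_force: 0.0
```

```bash
python3 ang.py; python3 hgt.py -.5; python3 - <<'E'
from go import *
o=[snapshot(n)["image"] for n in("scene","top")]
a=cv2.resize(o[0][180:340,200:360],(400,400),interpolation=cv2.INTER_CUBIC); b=cv2.resize(o[1][110:270,220:380],(400,400),interpolation=cv2.INTER_CUBIC)
cv2.imwrite("pics/g.png",np.hstack([a,b])[:,:,::-1])
E
```

```text
t 13.35 tcp [585.5  41.5 245.1] F [-0.24  0.42  1.01] w 0.005398638703291034
ring px 292 324 170 193
lens [740.7 -12.6 104. ] r px 18.1875 angle -0.4924112211918251 rad 245.3682069365084
ring scene meas 262 284 221 253
0 0 ellipse [270.1 249.6] [300.5 274.3]
-0.5 0 ellipse [260.5 221.2] [283.7 251. ]
-0.5 10 ellipse [260. 218.] [283.5 247.9]
-0.5 13 ellipse [259.9 217.1] [283.4 247. ]
```

View pics/g.png

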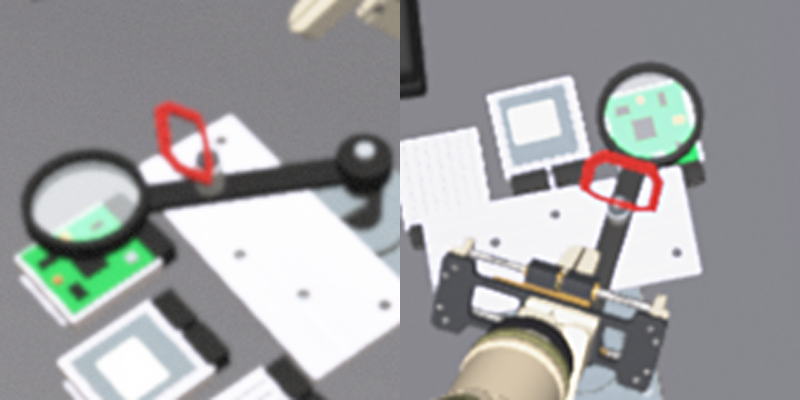

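The lens is now over the green board, at (650,112) in the right half. The ring is at home height, the units are undisturbed and the gripper is clear, so I hand in.

```bash
python3 -c "
from rig import *
print(job_done())"
```

```text
the job is handed in; nothing more can be done
None
```

I handed the job in at 13.4 s: the magnifier is one hole to the right at about -0.49 rad, its lens over the green board, and the ring is at the height expected with the pin home. The gripper is clear, the other units look undisturbed, and no judging result came back.

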